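Stop the stage, clip in the carrier, reset the stop

ROBOT

A 7-joint arm with a two-finger parallel gripper is mounted at the origin on the work surface. World frame = base frame: x ahead of the robot, y to its left, z up, the work surface at z = 0. Lengths are in m, angles in degrees, forces in N, time in s.
With the tool pointing down it reaches from about 0.4 to 0.9 m from the base axis. Payload 5.6 kg.
Tool frame: the origin (TCP) lies on the front face of the gripper's body, between the roots of the fingers; the fingertips stand 88 mm ahead of it and the grasp point (between the pads) lies 69 mm ahead of it (env.grip_point_offset is the distance from the TCP to the grasp point, in m); z points along the fingers, y is the line along which they close (so a half turn about z gives the same grasp; the last joint's range is limited). The gripper opens to 92 mm and grips with 3 to 60 N. Pads are 20 mm wide; open, the fingers measure 128 mm over their backs; the gripper's body (75 mm by 189 mm) begins 69 mm behind the grasp point.
Start: joints at [-67.208, 26.786, -0.665, 91.828, 0.344, 61.387, -3.226], TCP at [0.277, 0.588, 0.303] pointing down, gripper open.
Joint ranges: [-144.91, 144.91], [-17.63, 115.5], [-89.93, 88.59], [15.96, 139.68], [-74.01, 254.01], [8.47, 105.57], [-167.45, 167.45]. Speed limits (degrees/s): [147.25, 147.25, 180, 180, 180, 180, 180].

INTERFACE

Orientations are given as a 3x3 rotation matrix whose columns are the frame's x, y, z axes.
In Python, from plant import read_state, eyes, workorder, env gives the robot as it stands.
- The arm moves only by the shell command python3 -m handwheel 'ROWS' [FORCE]. ROWS is JSON, a list of rows, each a list of 3 entries, a list of its own where there are three numbers: the shift along the tool's x, y, z in mm, then the turn, a rotation vector about the tool's x, y, z in degrees, then the gripper's target within -1 to 1 (fully open at 1, half-way at 0, shut at -1). In form: [[[x, y, z], [rx, ry, rz], hand], ...]. A call has 1 to 10 rows; each row shifts and turns the commanded pose from where the row before left it, along the tool's axes as they then stand; what a row does not reach is not made up. A row lasts 1/10 s, in which the tool goes at most 50 mm and 8.59 degrees, less where a joint would pass 70% of its speed; a pose out of reach is approached as far as the arm can. A call with a gripper value outside its range is refused whole. The fingers move at their own pace and stop on an object; FORCE is the grip in N (left out, the last holds). Time passes only in rows, so rows that do not move let the fingers close. It gives the time, the measured TCP pose, the force, the opening and the grip force at its end, in the units of the state.
- read_state(): the state, without advancing time (a new reading comes with each control period).
- eyes.read_camera(name): name is "scene" or "top" or "wrist"; returns the picture (400x640x3 uint8, red, green, blue); there is no depth.
- eyes.camera_params(name): a dict with "K" (3x3 intrinsics, pixels), "extrinsics" (4x4, takes a point from world to camera coordinates); the wrist camera has in their place "tool_from_camera" (4x4, takes a point from camera to tool coordinates, whose origin is the TCP and whose axes are the flange's). Camera axes: x right, y up, looking along -z (the intrinsics and any distortion apply to the point x, -y, -z); pixel columns grow to the right and rows downward; lengths in m; the calibration is good to about 2 mm. A picture is of the moment at which its call begins: read the wrist's pose just before it. camera_params takes no time and is no camera call.
- workorder.hand_in(): hands the job in; it is judged then, once.
The state is a dict: "time_s": time; "joints": joint angles; "joint_velocities": joint speeds; "joint_torque": joint torques, N m; "ee_pos": TCP position; "ee_rot": TCP orientation; "force": force on the tool from outside, world axes, zero at the start; "torque": the same for the moment, N m; "gripper_width": opening from 0.0 (shut) to 1.0 (fully open); "gripper_force": force on a finger pad.
Only numpy, scipy, OpenCV 4.12 (cv2) and the standard library are available. Lean on these libraries where they do the work, as an engineer would, in place of code of your own. Each camera call takes 0.05 s, during which the arm holds its last target. There are 200 camera calls.

TASK

Push the grey mushroom stop on the control box down until it stays latched, and only then handle the specimen carrier: keeping it level, set it into the holder on the motorised stage so that it lies flat on the stage between the fixed guides, with the sprung jaw pushed open and closed against its long side. Only once the carrier is clipped in, twist the mushroom clockwise (seen from above) by its ridge so that it springs fully up again. Leave the bottle, the dishes, the tip box and the jar where they stand, and let go of everything at the end.

Things in the scene. Friction and masses are not known exactly. Their poses are not given: they have to be found in the camera images.
- stop_top (a point): centre of the top of the mushroom stop's ridge, on the white control box. The grey mushroom head is 60 mm across; a straight ridge (56 mm long, 14 mm wide, 24 mm high) stands across the head to twist it by. x axis along the ridge, z up; it moves down when pressed and turns with the head. Stop up: 66 mm above the box's top face (121 mm above the table)
- stop_press (a joint): how far the mushroom is pressed, m: 0 up, 0.012 fully down (about 9 to 15 N). Pushed fully down and released, it stays latched at about 0.0095 until it is twisted
- stop_turn (a joint): twist of the mushroom, rad, clockwise from above: 0 to 1.2; a latched stop is freed beyond about 0.65 rad (turn it about 1 rad to be sure) and springs up when let go; the twist then springs back to 0
- control_box: white control box, fixed, 170 (x) x 140 (y) x 55 mm; origin under its centre, z up. On its top: the mushroom stop at x 35, y 0 mm; a joystick at x -52, y 32 mm; a round dial 36 mm across, 16 mm high at x -52, y -35 mm
- joystick_top (a point): top of the joystick ball (26 mm across) on the control box, 138 mm above the table, fixed
- stage: black motorised stage, fixed, 220 (x) x 180 (y) x 60 mm; origin under its centre, z up. Behind the holder, at x 90, y -66 mm, stands a column 34 x 40 mm, with a lamp head (50 x 100 mm, top 265 mm above the table, underside 185 mm) that reaches from its top to y -140 mm
- holder (a point): centre of the holder floor on the stage's top face, 60 mm above the table; frame as the stage. A carrier at home has its centre here, its long side along x. Fixed guide face at y -38 mm (90 mm long; straight to 6 mm high, then flares out 7 mm up to 16 mm high). End stops at x -65 and +65 mm (30 mm wide; flare out 6 mm, 16 mm high): 5 mm free at each end
- jaw (a joint): opening of the sprung jaw, m, 0 shut to 0.016. The jaw (bare steel, 70 mm long) slides along the holder's +y. Shut, its face is at y +32 mm: straight to 10 mm high, then flaring out 12 mm up to 30 mm high, so that a carrier pressed down or pushed sideways opens it against a 2 to 4 N spring. About 0.006 with a carrier clipped
- carrier: loose aluminium specimen carrier, 220 g: a plate 120 (x) x 76 (y) x 10 mm with four round white wells, and an upright fin along x in its middle. Origin at the centre of its underside, z up; a half turn about z makes no difference
- carrier_grip (a point): where to grip the carrier: on its upright fin (56 mm long in x, 12 mm thick in y, from 10 to 46 mm above the plate's underside), 34 mm above the underside
- mat: grey mat on the table, fixed, 200 x 200 x 4 mm, origin under its centre; the carrier lies on it at the start
- bottle: bystander: closed glass bottle, 60 mm across, 170 mm high, origin under its centre
- dishes: bystander: stack of four round dishes, 64 mm across, 58 mm high, origin under its centre
- tip_box: bystander: closed box, 74 x 74 x 67 mm, origin under its centre
- jar: bystander: closed white jar, 60 mm across, 130 mm high, origin under its centre
Not all that is in view belongs to the job. Leave any green or turquoise look-alike of the carrier alone.

How it is judged (in metres and radians):
On the way, in this order (a step that is already met when the one before it is completed fails the run):
1. the mushroom stop is latched down with nothing of the robot touching the control box (value of joint stop_press above 0.0065 m and contact force between each of the arm, the fingers and control_box below 0.3 N), for 0.2 s.
2. with the stop still latched, the carrier lies flat in the holder, released, the sprung jaw closed against it (value of joint stop_press above 0.0065 m and z of carrier in the frame of holder between -0.003 and 0.003 m and horizontal distance between carrier and holder below 0.009 m and angle between the x axis of carrier and the x axis of holder, either way round below 0.08 rad and angle between carrier's own z axis and vertical below 0.05 rad and value of joint jaw between 0.0035 and 0.0085 m and contact force between the fingers and carrier below 0.3 N), for 0.2 s.
At the end, for the whole second after the job is handed in: the stop is fully up (pressed under 2 mm); the carrier lies still in the holder: underside within 3 mm of its floor, tilt under 0.05 rad, centre within 9 mm, sides within 0.08 rad, the jaw closed against it (open 3.5 to 8.5 mm); bottle, dishes, tip box and jar within 30 mm of where they stood (value of joint stop_press below 0.002 m and z of carrier in the frame of holder between -0.003 and 0.003 m and horizontal distance between carrier and holder below 0.009 m and angle between the x axis of carrier and the x axis of holder, either way round below 0.08 rad and angle between carrier's own z axis and vertical below 0.05 rad and value of joint jaw between 0.0035 and 0.0085 m and linear speed of carrier below 0.01 m/s and distance of each of bottle, dishes, tip_box, jar from where it was at the start of the episode below 0.03 m); the robot touches nothing.
It fails at once if the carrier is handled while the stop is up (value of joint stop_press below 0.004 m and contact force between the fingers and carrier above 1 N).
It fails at once if the carrier is tipped by more than 0.35 rad (angle between carrier's own z axis and vertical above 0.35 rad).
It fails at once if a bystander is pushed more than 30 mm or knocked over (distance of any of bottle, dishes, tip_box, jar from where it was at the start of the episode above 0.03 m or angle between any of bottle, dishes, tip_box, jar's own z axis and vertical above 0.5 rad).
It also fails if it takes over 72 s, if anything falls off the work surface, if the arm or the gripper's body presses on something with over 40 N, if the wrist force passes 120 N, or if a joint passes its speed limit or range.

## Working session

There is one attempt and no reset: what is moved stays moved. The work goes in short steps, Python scripts to look and compute and a shell command to move; the robot and the scene stay as the last step left them, time stands still between calls to the robot, and variables do not carry over. Pictures are saved under pics/ and viewed, at most 14 in all, crops included, and the job is handed in when it is done.

```bash
mkdir -p pics; ls; cat > h.py <<'E'
import numpy as np, cv2
from plant import read_state, eyes, workorder, env
def grab(n,f=None):
    s=read_state(); im=eyes.read_camera(n)
    if f: cv2.imwrite('pics/'+f,im[:,:,::-1])
    return s,im
def cam(n,s=None):
    p=eyes.camera_params(n); K=np.array(p['K'])
    if n=='wrist':
        T=np.eye(4);T[:3,:3]=s['ee_rot'];T[:3,3]=s['ee_pos']
        E=np.linalg.inv(T@np.array(p['tool_from_camera']))
    else: E=np.array(p['extrinsics'])
    return K,E,p
def ray(n,uv,s=None):
    K,E,p=cam(n,s); C=np.linalg.inv(E)
    d=p.get('distortion'); 
    q=cv2.undistortPoints(np.array([[uv]],float),K,None if d is None else np.array(d,float))[0,0]
    v=C[:3,:3]@np.array([q[0],-q[1],-1.]); return C[:3,3],v
def onz(n,uv,z,s=None):
    o,v=ray(n,uv,s); return o+v*(z-o[2])/v[2]
def proj(n,P,s=None):
    K,E,p=cam(n,s); c=E[:3,:3]@np.array(P,float)+E[:3,3]; c=np.array([c[0],-c[1],-c[2]]); u=K@c; return u[:2]/u[2]
E
python3 - <<'E'
from h import *
for n in ['scene','top','wrist']: print(n,eyes.camera_params(n))
s,a=grab('scene');_,b=grab('top')
cv2.imwrite('pics/a.png',cv2.resize(np.vstack([a,b])[:,:,::-1],(480,600)))
cv2.imwrite('pics/scene.png',a[:,:,::-1]);cv2.imwrite('pics/top.png',b[:,:,::-1])
print(s)
E
```

```text
pics
scene {'K': array([[365.14674931,   0.        , 314.26035612],
       [  0.        , 365.14674931, 203.76839971],
       [  0.        ,   0.        ,   1.        ]]), 'extrinsics': array([[-0.18395273,  0.98293161,  0.00261667,  0.14713159],
       [-0.81772811, -0.15451147,  0.55447899,  0.34914912],
       [ 0.54541923,  0.0998582 ,  0.83219361, -1.4015591 ],
       [ 0.        ,  0.        ,  0.        ,  1.        ]])}
top {'K': array([[482.33386674,   0.        , 312.17879935],
       [  0.        , 482.33386674, 207.08783194],
       [  0.        ,   0.        ,   1.        ]]), 'extrinsics': array([[-0.0112182 , -0.99990733, -0.00771283, -0.05601379],
       [ 0.98068176, -0.01250826,  0.19520969, -0.51634538],
       [-0.19528807, -0.00537393,  0.9807312 , -1.38712317],
       [ 0.        ,  0.        ,  0.        ,  1.        ]])}
wrist {'K': array([[333.08285078,   0.        , 327.07950218],
       [  0.        , 333.08285078, 202.90780624],
       [  0.        ,   0.        ,   1.        ]]), 'tool_from_camera': array([[ 4.34024661e-04,  9.68768804e-01,  2.47965353e-0
[... 424 characters left out ...]
, 'joint_velocities': array([-0.00641062, -0.05210209, -0.02896508,  0.07216185, -0.00898713,
       -0.10647232, -0.04425942]), 'joint_torque': array([-5.14384192e-04, -5.20580328e+01, -1.22958468e-02, -2.43754309e+01,
       -5.65261894e-02,  1.74061710e-02,  1.83894535e-04]), 'ee_pos': array([0.27720405, 0.58745949, 0.30176302]), 'ee_rot': array([[-9.04388148e-01,  4.26710314e-01, -6.21241672e-04],
       [ 4.26710748e-01,  9.04386728e-01, -1.60730402e-03],
       [-1.24010481e-04, -1.71871721e-03, -9.99998515e-01]]), 'force': array([-0.43153571, -0.13350058,  0.49200313]), 'torque': array([-0.03321652, -0.00829041, -0.01110835]), 'gripper_force': 0.0, 'gripper_width': 1.0006642847319238}
```

View pics/top.png

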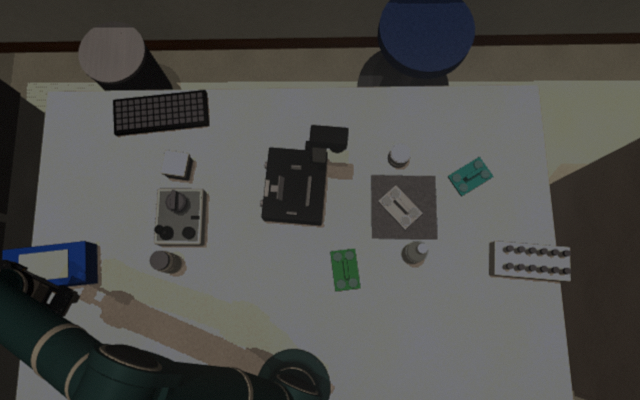

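View pics/scene.png

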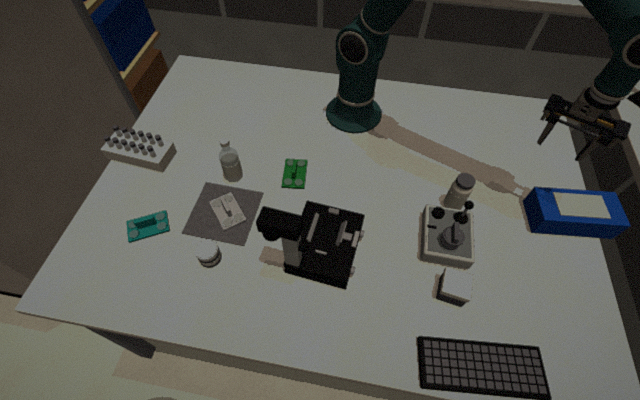

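The top view shows the control box at (180,215) with the mushroom at (177,202), and the stage at (293,187). There are three carrier-like things: the aluminium one on the grey mat (401,207), a green one (345,270) and a turquoise one (470,176). The aluminium one on the mat fits the description. I'll confirm that in an enlarged crop.

```bash
python3 - <<'E'
from h import *
b=cv2.imread('pics/top.png')[115:290,140:450]
b=cv2.convertScaleAbs(cv2.resize(b,None,fx=2.5,fy=2.5,interpolation=cv2.INTER_CUBIC),alpha=1.7)
cv2.imwrite('pics/crop1.png',b)
for n,uv,z in [('stop',(177,196),.12),('carrier',(401,207),.03),('stage',(293,186),.06)]: print(n,onz('top',uv,z))
E
```

```text
stop [0.53901195 0.32280263 0.12      ]
carrier [ 0.51660222 -0.33034135  0.03      ]
stage [ 0.57875556 -0.00566106  0.06      ]
```

View pics/crop1.png

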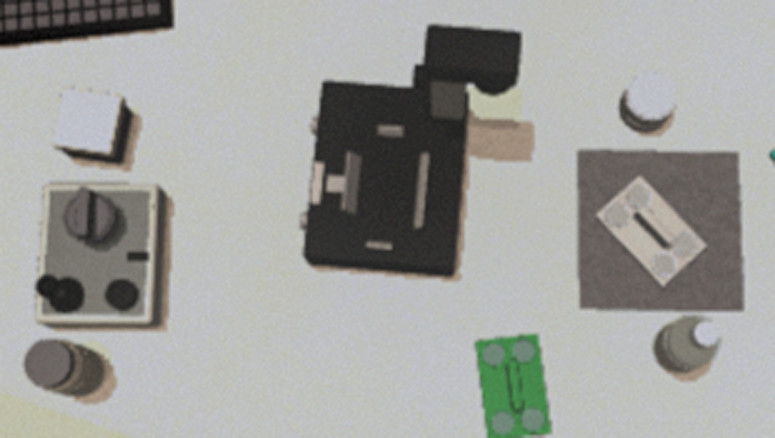

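The crop confirms it: the aluminium carrier is at crop (652,230) with its fin running down to the right, and the green and turquoise ones are look-alikes. The stop's ridge is at crop (93,215), roughly along world x. The jaw is on the left side of the stage. Next I'll go above the stop.

```bash
python3 -m handwheel '[[[0,0,0],[0,0,-8.4],1],[[0,0,0],[0,0,-8.4],1],[[0,0,0],[0,0,-8.4],1],[[-35,-35,0],[0,0,0],1],[[-35,-35,0],[0,0,0],1],[[-35,-35,0],[0,0,0],1],[[-35,-35,0],[0,0,0],1],[[-35,-35,0],[0,0,0],0],[[-35,-35,0],[0,0,0],-1],[[-35,-35,0],[0,0,0],-1]]'
python3 -m handwheel '[[[-17,-20,0],[0,0,0],-1],[[0,0,0],[0,0,0],-1],[[0,0,0],[0,0,0],-1]]'
python3 - <<'E'
from h import *
s,w=grab('wrist','w1.png'); print(s['ee_pos'],s['ee_rot'].round(3).tolist(),s['gripper_width'])
E
```

```text
time_s: 1.1
ee_pos: [0.5231, 0.3409, 0.3025]
ee_rot: [[-1.0, 0.001, -0.0], [0.001, 1.0, -0.0], [0.0, -0.0, -1.0]]
force: [1.1, 0.9, 0.2]
gripper_width: 0.76
gripper_force: 0.0
time_s: 1.4
ee_pos: [0.5389, 0.3224, 0.3022]
ee_rot: [[-1.0, 0.002, -0.001], [0.002, 1.0, -0.0], [0.001, -0.0, -1.0]]
force: [0.5, 0.1, 0.3]
gripper_width: 0.5
gripper_force: 0.0
[0.53891491 0.32239883 0.30219568] [[-1.0, 0.002, -0.001], [0.002, 1.0, -0.0], [0.001, -0.0, -1.0]] 0.5003624602440836
```

View pics/w1.png

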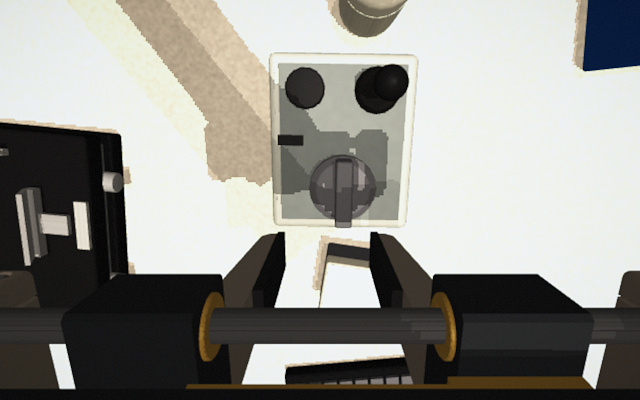

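The wrist view shows the mushroom head centred near (342,187), with its ridge running from (344,158) to (344,227), and the joystick at (390,83).

```bash
python3 - <<'E'
from h import *
s=read_state()
for uv in [(344,158),(344,227),(343.5,192)]: print(onz('wrist',uv,.121,s))
im=cv2.imread('pics/w1.png')
b=cv2.convertScaleAbs(cv2.resize(im[150:235,300:390],None,fx=6,fy=6,interpolation=cv2.INTER_CUBIC),alpha=1.6)
cv2.imwrite('pics/c2.png',b)
E
```

```text
[0.49854564 0.33573849 0.121     ]
[0.55557204 0.33649157 0.121     ]
[0.52590131 0.33569649 0.121     ]
```

View pics/c2.png

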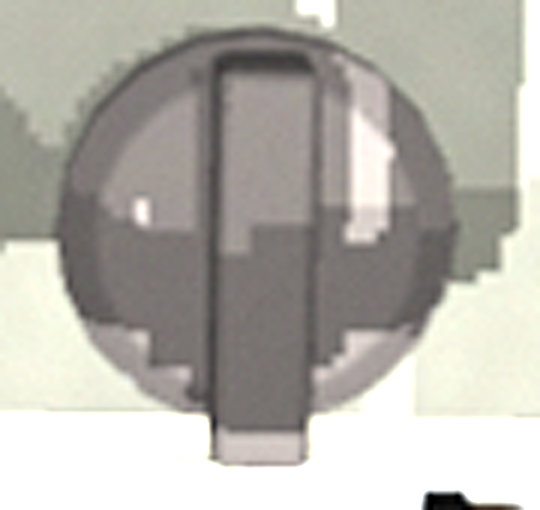

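```bash
python3 -m handwheel '[[[10,13.5,20],[0,0,0],-1],[[0,0,25],[0,0,0],-1],[[0,0,25],[0,0,0],-1],[[0,0,10],[0,0,0],-1],[[0,0,0],[0,0,0],-1],[[0,0,0],[0,0,0],-1],[[0,0,0],[0,0,0],-1]]'
python3 -m handwheel '[[[0,0,6],[0,0,0],-1],[[0,0,5],[0,0,0],-1],[[0,0,5],[0,0,0],-1],[[0,0,2],[0,0,0],-1],[[0,0,0],[0,0,0],-1]]'
```

```text
time_s: 2.15
ee_pos: [0.5296, 0.3368, 0.2242]
ee_rot: [[-1.0, 0.001, 0.002], [0.001, 1.0, 0.002], [-0.002, 0.002, -1.0]]
force: [-0.6, 0.2, -0.1]
gripper_width: 0.001
gripper_force: 0.0
time_s: 2.65
ee_pos: [0.5294, 0.3362, 0.2052]
ee_rot: [[-1.0, 0.001, 0.001], [0.001, 1.0, 0.0], [-0.001, 0.0, -1.0]]
force: [-0.8, -1.2, 4.8]
gripper_width: 0.007
gripper_force: 2.8
```

```bash
python3 -m handwheel '[[[0,0,4],[0,0,0],-1],[[0,0,3],[0,0,0],-1],[[0,0,2],[0,0,0],-1],[[0,0,0],[0,0,0],-1]]'
```

```text
time_s: 3.05
ee_pos: [0.5296, 0.3364, 0.1975]
ee_rot: [[-1.0, 0.001, 0.001], [0.001, 1.0, 0.001], [-0.001, 0.001, -1.0]]
force: [-2.6, -2.2, 12.1]
gripper_width: 0.007
gripper_force: 5.9
```

```bash
python3 -m handwheel '[[[0,0,3],[0,0,0],-1],[[0,0,1],[0,0,0],-1],[[0,0,0],[0,0,0],-1]]'
```

```text
time_s: 3.35
ee_pos: [0.5302, 0.3368, 0.1972]
ee_rot: [[-1.0, 0.001, 0.003], [0.001, 1.0, 0.002], [-0.003, 0.002, -1.0]]
force: [-7.9, -4.6, 30.8]
gripper_width: 0.005
gripper_force: 15.8
```

```bash
python3 -m handwheel '[[[0,0,-15],[0,0,0],-1],[[0,0,-30],[0,0,0],-1],[[0,0,-40],[0,0,0],-1],[[0,0,-25],[0,0,0],-1],[[0,-20,0],[0,0,0],0],[[0,-40,0],[0,0,0],1],[[0,-45,0],[0,0,0],1],[[0,-48,0],[0,0,0],1],[[0,-48,0],[0,0,0],1],[[0,-48,0],[0,0,0],1]]'
python3 - <<'E'
from h import *
s,a=grab('scene','scene2.png'); a0=cv2.imread('pics/scene.png')[:,:,::-1]
for z in (.121,.1115): print(proj('scene',(.529,.336,z)))
f=lambda i: cv2.resize(i[205:275,415:485],None,fx=5,fy=5,interpolation=cv2.INTER_CUBIC)
cv2.imwrite('pics/cmp.png',cv2.convertScaleAbs(np.hstack([f(a0),f(a)])[:,:,::-1].copy(),alpha=1.4))
E
```

```text
time_s: 4.35
ee_pos: [0.5278, 0.0842, 0.3005]
ee_rot: [[-1.0, 0.002, -0.002], [0.002, 1.0, -0.001], [0.002, -0.001, -1.0]]
force: [0.8, -0.2, 0.5]
gripper_width: 0.501
gripper_force: 0.0
[456.17375232 229.23093831]
[455.02747433 230.9762945 ]
```

View pics/cmp.png

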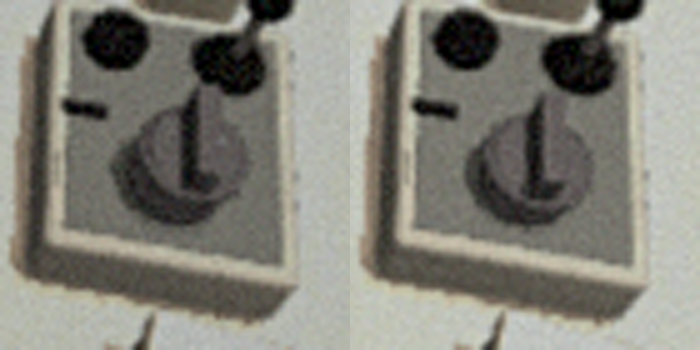

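```bash
python3 -m handwheel '[[[0,-48,0],[0,0,0],1],[[0,-48,0],[0,0,0],1],[[0,-48,0],[0,0,0],1],[[0,-48,0],[0,0,0],1],[[0,-48,0],[0,0,-8],1],[[0,0,0],[0,0,-8],1],[[0,0,0],[0,0,-8],1],[[0,0,0],[0,0,-8],1],[[0,0,0],[0,0,-8],1],[[0,0,0],[0,0,-5],1]]'
```

```text
time_s: 5.4
ee_pos: [0.5277, -0.1513, 0.3004]
ee_rot: [[-0.709, -0.705, -0.002], [-0.705, 0.709, 0.0], [0.001, 0.002, -1.0]]
force: [-0.1, -0.3, 0.5]
gripper_width: 0.998
gripper_force: 0.0
```

Compared with the first scene view, the head sits lower over its collar on the right, at about (530,165), so the stop is latched. Now I'll go over the carrier.

```bash
python3 -m handwheel '[[[33,-30,0],[0,0,0],1],[[33,-30,0],[0,0,0],1],[[33,-30,0],[0,0,0],1],[[33,-30,0],[0,0,0],1],[[0,0,0],[0,0,0],1],[[0,0,0],[0,0,0],1]]'
python3 - <<'E'
from h import *
s,w=grab('wrist','w2.png')
st,t=grab('top','top2.png')
E
```

```text
time_s: 6.0
ee_pos: [0.5175, -0.3301, 0.3002]
ee_rot: [[-0.714, -0.7, -0.002], [-0.7, 0.714, 0.001], [0.001, 0.002, -1.0]]
force: [0.6, -0.1, -0.1]
gripper_width: 0.998
gripper_force: 0.0
```

View pics/w2.png

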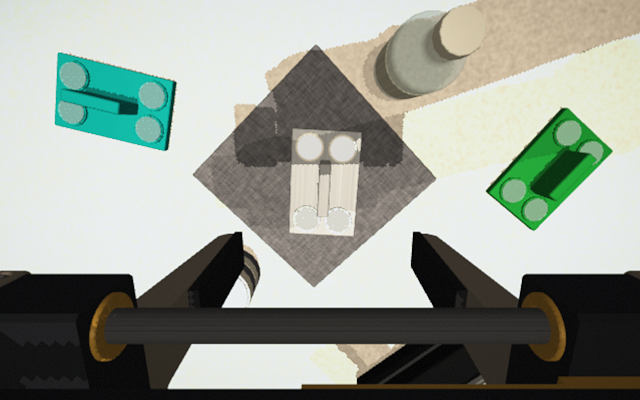

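The wrist view shows the aluminium carrier alone on the mat, with plate corners (292,128), (361,132), (354,236) and (289,233). The bottle stands at (420,60), and the green and turquoise look-alikes are well clear.

```bash
python3 - <<'E'
from h import *
s=read_state(); R=np.array(s['ee_rot']); p=np.array(s['ee_pos'])
C=[onz('wrist',c,.014,s) for c in [(292,128),(361,132),(354,236),(289,233)]]
c=np.mean(C,0); print('c',c,[np.linalg.norm(C[i]-C[(i+1)%4]).round(4) for i in range(4)])
d=(C[0]-C[3]+C[1]-C[2]); dt=R.T@d; print('long axis in tool deg',np.degrees(np.arctan2(dt[1],dt[0])))
e=C[1]-C[0]+C[2]-C[3]; et=R.T@e; print('short deg',np.degrees(np.arctan2(et[1],et[0])))
# better: minAreaRect on bright plate pixels within mat
im=cv2.imread('pics/w2.png'); hsv=cv2.cvtColor(im,cv2.COLOR_BGR2HSV)
m=np.zeros(im.shape[:2],np.uint8); poly=np.array([[316,60],[425,178],[316,275],[205,175]]); cv2.fillPoly(m,[poly],255)
g=((hsv[...,2]>150)*255).astype(np.uint8)&m
g=cv2.morphologyEx(g,cv2.MORPH_CLOSE,np.ones((15,15)))
k=max(cv2.findContours(g,0,2)[0],key=cv2.contourArea)[:,0]
W=np.array([onz('wrist',q,.014,s)[:2] for q in k.astype(float)])*1000
r=cv2.minAreaRect(W.astype(np.float32)); print(r)
t=R.T@(np.array([*np.array(r[0])/1000,.0])-np.array([p[0],p[1],0])); print('tool shift mm (rect)',t*1000, '(corners)',R.T@(c-p)*1000)
print('bottle approx',R.T@(onz('wrist',(412,78),.0,s)-p)*1000)
for uv in [(324.5,162),(324,217)]: print('fin top',R.T@(onz('wrist',uv,.05,s)-p)*1000)
E
```

```text
c [ 0.52258618 -0.32873472  0.014     ] [np.float64(0.0746), np.float64(0.1192), np.float64(0.076), np.float64(0.1197)]
long axis in tool deg 2.8066341470181544
short deg 93.01259120268769
((534.9085693359375, -307.32159423828125), (162.7529296875, 112.47771453857422), 32.89741516113281)
tool shift mm (rect) [-2.56368952e+01  3.12029236e+00  1.47206059e-02] (corners) [ -1.72242731  -3.99744914 286.75964766]
bottle approx [112.40677002  91.20417994 300.90387614]
fin top [ 27.99879891  -3.06083936 250.75126849]
fin top [-29.2225711   -3.66565639 250.76957254]
```

```bash
python3 -m handwheel '[[[-1,-3.7,20],[0,0,2.3],1],[[0,0,40],[0,0,0],1],[[0,0,45],[0,0,0],1],[[0,0,40],[0,0,0],1],[[0,0,30],[0,0,0],1],[[0,0,14],[0,0,0],1],[[0,0,4],[0,0,0],1],[[0,0,0],[0,0,0],1]]' 
python3 -m handwheel '[[[0,0,0],[0,0,0],-1],[[0,0,0],[0,0,0],-1],[[0,0,0],[0,0,0],-1],[[0,0,0],[0,0,0],-1],[[0,0,0],[0,0,0],-1],[[0,0,0],[0,0,0],-1],[[0,0,0],[0,0,0],-1],[[0,0,0],[0,0,0],-1],[[0,0,0],[0,0,0],-1],[[0,0,0],[0,0,0],-1]]' 30
python3 -m handwheel '[[[0,0,0],[0,0,0],-1],[[0,0,0],[0,0,0],-1],[[0,0,0],[0,0,0],-1]]'
```

```text
time_s: 6.9
ee_pos: [0.523, -0.3304, 0.1093]
ee_rot: [[-0.739, -0.674, 0.001], [-0.674, 0.739, -0.0], [-0.0, -0.001, -1.0]]
force: [-0.6, 0.8, 0.3]
gripper_width: 1.0
gripper_force: 0.0
time_s: 7.9
ee_pos: [0.5223, -0.3309, 0.1086]
ee_rot: [[-0.74, -0.673, -0.0], [-0.673, 0.74, 0.0], [0.0, 0.0, -1.0]]
force: [-0.0, -0.5, 0.9]
gripper_width: 0.15
gripper_force: 0.0
time_s: 8.2
ee_pos: [0.5222, -0.3308, 0.1087]
ee_rot: [[-0.74, -0.673, -0.0], [-0.673, 0.74, 0.0], [0.0, 0.0, -1.0]]
force: [-0.2, 0.1, -0.3]
gripper_width: 0.129
gripper_force: 30.0
```

```bash
python3 -m handwheel '[[[0,0,-15],[0,0,0],-1],[[0,0,-30],[0,0,0],-1],[[0,0,-40],[0,0,0],-1],[[0,0,-45],[0,0,7.9],-1],[[0,0,-45],[0,0,7.9],-1],[[0,0,-45],[0,0,7.9],-1],[[0,0,-30],[0,0,7.9],-1],[[0,0,0],[0,0,7.9],-1],[[0,0,0],[0,0,7.9],-1],[[0,0,0],[0,0,0],-1]]'
python3 -m handwheel '[[[15,20,0],[0,0,0],-1],[[10,35,0],[0,0,0],-1],[[10,45,0],[0,0,0],-1],[[5,48,0],[0,0,0],-1],[[0,48,0],[0,0,0],-1],[[0,48,0],[0,0,0],-1],[[0,48,0],[0,0,0],-1],[[0,48,0],[0,0,0],-1],[[0,48,0],[0,0,0],-1],[[0,48,0],[0,0,0],-1]]'
python3 -m handwheel '[[[0,35,0],[0,0,0],-1],[[0,15,0],[0,0,0],-1],[[0,0,0],[0,0,0],-1],[[0,0,0],[0,0,0],-1]]'
python3 - <<'E'
from h import *
s,w=grab('wrist','w3.png'); print(s['gripper_width'])
E
```

```text
time_s: 9.2
ee_pos: [0.522, -0.3306, 0.3596]
ee_rot: [[-0.996, 0.089, 0.001], [0.089, 0.996, -0.0], [-0.001, -0.0, -1.0]]
force: [0.3, -1.5, -2.3]
gripper_width: 0.128
gripper_force: 30.0
time_s: 10.2
ee_pos: [0.5208, 0.1086, 0.3592]
ee_rot: [[-0.996, 0.085, 0.001], [0.085, 0.996, -0.0], [-0.001, -0.0, -1.0]]
force: [0.8, 0.6, -2.3]
gripper_width: 0.126
gripper_force: 30.0
time_s: 10.6
ee_pos: [0.5257, 0.1549, 0.3586]
ee_rot: [[-0.996, 0.089, -0.0], [0.089, 0.996, -0.001], [0.0, -0.001, -1.0]]
force: [-0.7, -0.1, -2.7]
gripper_width: 0.132
gripper_force: 30.0
0.13200936847926928
```

View pics/w3.png

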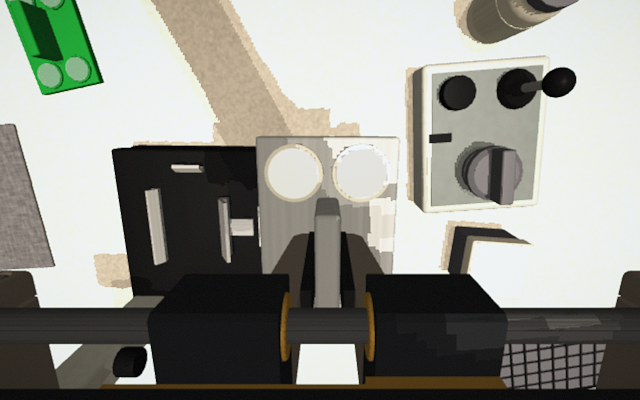

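The wrist view shows the guide (146-166, 188-263), the jaw (219-232, 198-262) and the near end stop (172-204, 164-171). The far end stop is hidden behind the gripper. The carrier is level in the grip.

```bash
python3 - <<'E'
from h import *
s=read_state(); R=np.array(s['ee_rot']); p=np.array(s['ee_pos'])
im=cv2.cvtColor(cv2.imread('pics/w3.png'),cv2.COLOR_BGR2GRAY)
g=(im>85).astype(np.uint8); g[:,:118]=0; g[:,256:]=0; g[:155]=0; g[272:]=0
n,l,st,ce=cv2.connectedComponentsWithStats(g)
for i in range(1,n):
    if st[i,4]>60:
        k=np.argwhere(l==i)[:,::-1]; print(st[i],ce[i],cv2.boxPoints(cv2.minAreaRect(k.astype(np.int32))).round(1).tolist())
def P(u,z): return onz('wrist',u,z,s)
a,b=P((159.5,188),.063),P((166,262.5),.063)
print('guide',a,b,np.linalg.norm(a-b)*1e3,'yaw',np.degrees(np.arctan2((b-a)[1],(b-a)[0])))
c,d=P((219,198),.09),P((221,262),.09)
print('jaw',c,d,np.linalg.norm(c-d)*1e3,'yaw',np.degrees(np.arctan2((d-c)[1],(d-c)[0])))
print('stop',P((188,171),.076),P((172,166),.076),P((204,166),.076))
# top view (crop px -> full)
T=lambda x,y,z: onz('top',(140+x/2.5,115+y/2.5),z)
print('top stops',T(390,131,.076),T(378,245,.076),'guide',T(422,190,.07),T(426,152,.07),T(419,228,.07))
E
```

```text
[171 164  32   9 222] [186.14414414 168.28378378] [[170.6999969482422, 171.60000610351562], [171.0, 163.89999389648438], [202.10000610351562, 165.1999969482422], [201.8000030517578, 172.89999389648438]]
[145 189  22  76 993] [155.39677744 225.90936556] [[144.1999969482422, 189.8000030517578], [157.5, 188.1999969482422], [166.89999389648438, 262.8999938964844], [153.60000610351562, 264.6000061035156]]
[118 196  12  76 464] [121.40301724 245.03017241] [[118.0, 271.0], [118.0, 196.0], [129.0, 196.0], [129.0, 271.0]]
[218 199  36  64 949] [231.59220232 228.78609062] [[217.60000610351562, 199.39999389648438], [251.0, 197.0], [255.5, 260.20001220703125], [222.10000610351562, 262.6000061035156]]
guide [ 0.5168611  -0.04105494  0.063     ] [ 0.60927216 -0.05309877  0.063     ] 93.19258954614706 yaw -7.425440637709811
jaw [0.52915484 0.0350641  0.09      ] [0.60328666 0.02458427 0.09      ] 74.86891664057727 yaw -8.046439815637696
stop [0.49877787 0.00126283 0.076     ] [ 0.49174231 -0.0151684   0.076     ] [0.49490734 0.01982881 0.076     ]
top stops [ 0.6316647  -0.01552484  0.076     ] [ 0.49376663 -0.00085525  0.076     ] guide [ 0.5604646  -0.05284522  0.07      ] [ 0.60687167 -0.05806876  0.07      ] [ 0.51462252 -0.04886353  0.07      ]
```

```bash
python3 -m handwheel '[[[-10,-30,0],[0,0,0.7],-1],[[-15,-42,0],[0,0,0],-1],[[-15,-42,0],[0,0,0],-1],[[-10,-30,0],[0,0,0],-1],[[-4.5,-15,0],[0,0,0],-1],[[0,0,30],[0,0,0],-1],[[0,0,45],[0,0,0],-1],[[0,0,45],[0,0,0],-1],[[0,0,25],[0,0,0],-1],[[0,0,0],[0,0,0],-1]]'
python3 -m handwheel '[[[0,0,0],[0,0,0],-1],[[0,0,0],[0,0,0],-1]]'
python3 - <<'E'
from h import *
s,w=grab('wrist','w4.png'); print(s['ee_pos'],s['ee_rot'][:,1])
a=w[100:300,80:500]
cv2.imwrite('pics/w4c.png',cv2.resize(a,None,fx=1.9,fy=1.9)[:,:,::-1])
E
```

```text
time_s: 11.65
ee_pos: [0.5615, -0.0093, 0.2103]
ee_rot: [[-0.995, 0.104, -0.008], [0.104, 0.995, -0.001], [0.008, -0.002, -1.0]]
force: [-1.0, 0.7, -2.9]
gripper_width: 0.129
gripper_force: 30.0
time_s: 11.85
ee_pos: [0.5653, -0.0078, 0.2159]
ee_rot: [[-0.995, 0.102, 0.004], [0.102, 0.995, -0.0], [-0.004, 0.0, -1.0]]
force: [-0.7, 0.1, -2.3]
gripper_width: 0.129
gripper_force: 30.0
[ 0.56532556 -0.00776918  0.21585018] [1.02194114e-01 9.94764429e-01 3.05814959e-04]
```

View pics/w4c.png

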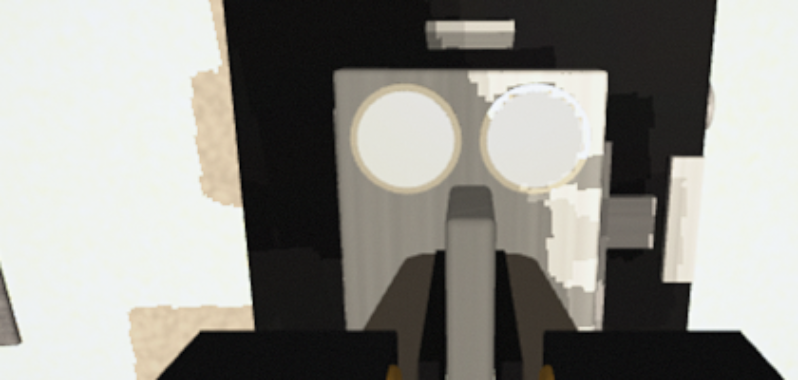

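The crop shows the end stop at (427-515, 20-48), centred under the plate (335-606), so the carrier is laterally aligned. I'll check x from the stop's inner edge.

```bash
python3 - <<'E'
from h import *
s=read_state();R=np.array(s['ee_rot']);p=np.array(s['ee_pos'])
f=lambda x,y:(80+x/1.9,100+y/1.9)
for z in(.060,.076): print([ (R.T@(onz('wrist',f(471,y),z,s)-p)*1e3).round(1).tolist() for y in (20,35,48)])
print('plate',(R.T@(onz('wrist',f(471,70),p[2]-.1047+.01,s)-p)*1e3).round(1), [(R.T@(onz('wrist',f(x,70),p[2]-.0947,s)-p)*1e3).round(1).tolist() for x in(335,606)])
E
```

```text
[[74.7, -0.8, 155.6], [69.4, -0.8, 155.6], [64.8, -0.8, 155.7]]
[[74.3, -0.8, 139.6], [69.4, -0.8, 139.6], [65.2, -0.8, 139.7]]
plate [60.3 -0.8 94.5] [[60.3, -37.9, 94.4], [60.3, 35.9, 94.5]]
```

Both directions are aligned within 1 mm, so I'll lower it.

```bash
python3 -m handwheel '[[[0,0,12],[0,0,0],-1],[[0,0,10],[0,0,0],-1],[[0,0,8],[0,0,0],-1],[[0,0,8],[0,0,0],-1],[[0,0,6],[0,0,0],-1],[[0,0,3],[0,0,0],-1],[[0,0,0],[0,0,0],-1]]'
python3 -m handwheel '[[[0,0,2],[0,0,0],-1],[[0,0,1.5],[0,0,0],-1],[[0,0,0],[0,0,0],-1]]'
```

```text
time_s: 12.6
ee_pos: [0.564, -0.0072, 0.1659]
ee_rot: [[-0.995, 0.101, -0.001], [0.101, 0.995, -0.001], [0.001, -0.001, -1.0]]
force: [1.0, -2.2, -4.2]
gripper_width: 0.131
gripper_force: 30.0
time_s: 12.9
ee_pos: [0.5641, -0.0073, 0.1646]
ee_rot: [[-0.995, 0.102, -0.0], [0.102, 0.995, -0.0], [0.0, -0.0, -1.0]]
force: [-5.3, -4.0, 10.5]
gripper_width: 0.128
gripper_force: 30.0
```

```bash
python3 -m handwheel '[[[0,0,0],[0,0,0],-0.5],[[0,0,0],[0,0,0],-0.5],[[0,0,0],[0,0,0],-0.5],[[0,0,0],[0,0,0],-0.5],[[0,0,0],[0,0,0],-0.5],[[0,0,0],[0,0,0],-0.5]]'
python3 -m handwheel '[[[0,0,-15],[0,0,0],-0.5],[[0,0,-30],[0,0,0],-0.5],[[0,0,-40],[0,0,0],-0.5],[[0,0,-45],[0,0,0],-0.5],[[10,0,-20],[0,0,0],0],[[25,0,0],[0,0,0],0],[[25,0,0],[0,0,0],0],[[10,0,0],[0,0,0],0],[[0,0,0],[0,0,0],0],[[0,0,0],[0,0,0],0]]'
python3 - <<'E'
from h import *
s,w=grab('wrist','w5.png'); print(s['ee_pos'])
cv2.imwrite('pics/w5c.png',cv2.resize(w[130:330,180:480],None,fx=2.6,fy=2.6)[:,:,::-1])
E
```

```text
time_s: 13.5
ee_pos: [0.5642, -0.0068, 0.1631]
ee_rot: [[-0.995, 0.101, -0.0], [0.101, 0.995, 0.0], [0.0, 0.0, -1.0]]
force: [1.3, -0.7, 0.4]
gripper_width: 0.25
gripper_force: 0.0
time_s: 14.5
ee_pos: [0.4954, 0.0001, 0.3138]
ee_rot: [[-0.995, 0.101, 0.002], [0.101, 0.995, 0.0], [-0.002, 0.0, -1.0]]
force: [-0.3, -0.3, -0.1]
gripper_width: 0.502
gripper_force: 0.0
[4.95394613e-01 1.22043051e-04 3.13818798e-01]
```

View pics/w5c.png

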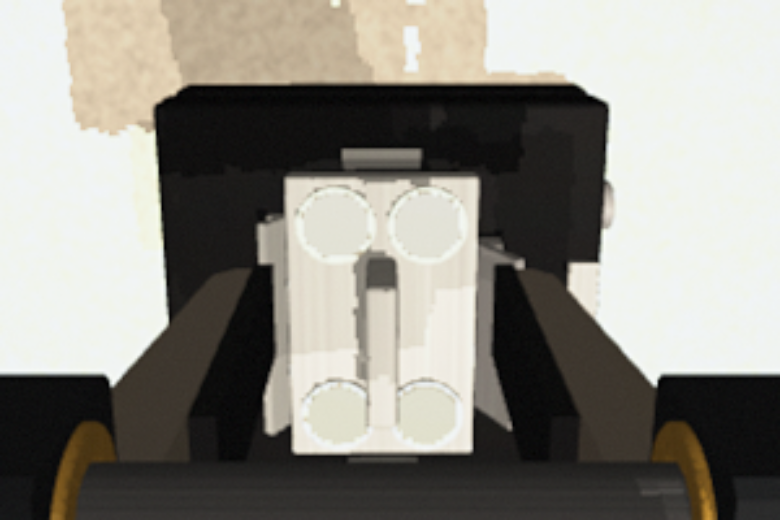

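The carrier lies square between the guide (left) and the jaw (right), at crop (286,176)-(473,455), with both end stops clear. Next I'll check its seated height and size numerically and plan the move back to the stop.

```bash
python3 - <<'E'
from h import *
s=read_state();R=np.array(s['ee_rot']);p=np.array(s['ee_pos'])
f=lambda x,y:(180+x/2.6,130+y/2.6)
C=np.array([onz('wrist',f(*q),.07,s) for q in [(286,176),(478,176),(473,455),(292,455)]])
print(C.mean(0),[np.linalg.norm(C[i]-C[(i+1)%4]).round(4) for i in range(4)])
d=np.array([.5295,.336,0])-p; print('to stop, tool mm',R.T@d*1e3)
E
```

```text
[ 0.56333916 -0.00817585  0.07      ] [np.float64(0.074), np.float64(0.1205), np.float64(0.076), np.float64(0.1205)]
to stop, tool mm [  0.57926642 337.59556718 313.57934108]
```

```bash
python3 -m handwheel '[[[0,20,0],[0,0,-5.8],0],[[-4,40,0],[0,0,0],0],[[-5,48,0],[0,0,0],0],[[-5,48,0],[0,0,0],0],[[-5,48,0],[0,0,0],0],[[-5,48,0],[0,0,0],0],[[-5,45,0],[0,0,0],0],[[-3,30,0],[0,0,0],0],[[0,9,0],[0,0,0],0],[[0,0,0],[0,0,0],0]]'
python3 -m handwheel '[[[0,0,0],[0,0,0],0],[[0,0,0],[0,0,0],0]]'
python3 - <<'E'
from h import *
s,w=grab('wrist','w6.png'); print(s['joints'].round(1),s['ee_pos'])
cv2.imwrite('pics/w6c.png',cv2.resize(w[150:250,270:420],None,fx=5,fy=5,interpolation=cv2.INTER_CUBIC)[:,:,::-1])
E
```

```text
time_s: 15.55
ee_pos: [0.5286, 0.3372, 0.3122]
ee_rot: [[-1.0, -0.002, -0.001], [-0.002, 1.0, -0.001], [0.001, -0.001, -1.0]]
force: [-0.5, -0.4, -0.4]
gripper_width: 0.503
gripper_force: 0.0
time_s: 15.75
ee_pos: [0.5293, 0.3339, 0.3132]
ee_rot: [[-1.0, 0.003, 0.0], [0.003, 1.0, -0.001], [-0.0, -0.001, -1.0]]
force: [0.4, -0.6, 0.4]
gripper_width: 0.501
gripper_force: 0.0
[-31.9  24.1  -4.6  94.6   2.2  61.4  52.7] [0.52930019 0.33392557 0.31318708]
```

View pics/w6c.png

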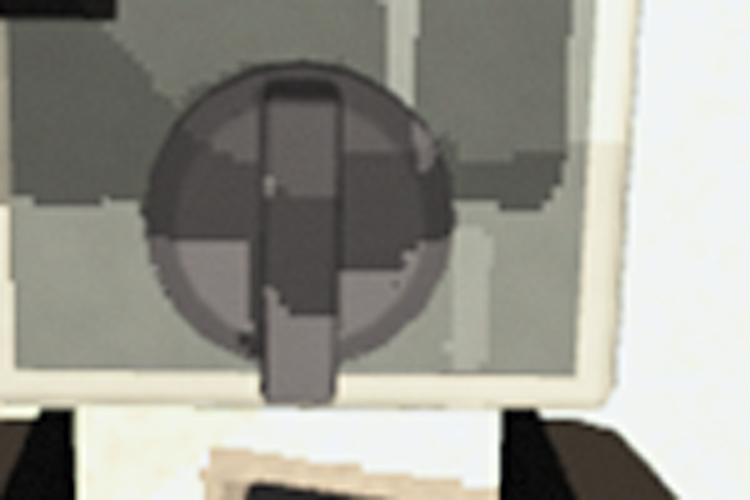

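The ridge is still along the tool axis, from (301,95) to (301,404) in the crop, with its centre at about x 0.5295, y 0.335. I'll lower over it, grip and twist.

```bash
python3 -m handwheel '[[[0,1.4,20],[0,0,0],0],[[0,0,40],[0,0,0],0],[[0,0,40],[0,0,0],0],[[0,0,22],[0,0,0],0],[[0,0,10],[0,0,0],0],[[0,0,2],[0,0,0],0],[[0,0,0],[0,0,0],0]]'
python3 -m handwheel '[[[0,0,0],[0,0,0],-1],[[0,0,0],[0,0,0],-1],[[0,0,0],[0,0,0],-1],[[0,0,0],[0,0,0],-1],[[0,0,0],[0,0,0],-1],[[0,0,0],[0,0,0],-1],[[0,0,0],[0,0,0],-1]]' 30
```

```text
time_s: 16.5
ee_pos: [0.5293, 0.3374, 0.1803]
ee_rot: [[-1.0, 0.001, 0.001], [0.001, 1.0, 0.001], [-0.001, 0.001, -1.0]]
force: [-0.3, 0.1, -0.0]
gripper_width: 0.499
gripper_force: 0.0
time_s: 17.2
ee_pos: [0.5288, 0.3365, 0.1797]
ee_rot: [[-1.0, 0.001, -0.0], [0.001, 1.0, -0.001], [0.0, -0.001, -1.0]]
force: [-1.4, -4.1, 5.7]
gripper_width: 0.149
gripper_force: 30.0
```

```bash
python3 -m handwheel '[[[0,0,0],[0,0,5],-1],[[0,0,0],[0,0,7],-1],[[0,0,0],[0,0,7],-1],[[0,0,0],[0,0,7],-1],[[0,0,0],[0,0,7],-1],[[0,0,0],[0,0,7],-1],[[0,0,0],[0,0,7],-1],[[0,0,0],[0,0,7],-1],[[0,0,0],[0,0,5],-1],[[0,0,0],[0,0,0],-1]]'
python3 -m handwheel '[[[0,0,-3],[0,0,0],-1],[[0,0,-3],[0,0,0],-1],[[0,0,-3],[0,0,0],-1],[[0,0,0],[0,0,0],-1]]'
```

```text
time_s: 18.2
ee_pos: [0.5295, 0.3378, 0.1804]
ee_rot: [[-0.514, 0.858, 0.003], [0.858, 0.514, 0.001], [-0.001, 0.003, -1.0]]
force: [1.0, -2.3, 6.1]
gripper_width: 0.15
gripper_force: 30.0
time_s: 18.6
ee_pos: [0.5294, 0.3377, 0.1888]
ee_rot: [[-0.515, 0.857, 0.003], [0.857, 0.515, 0.001], [-0.0, 0.003, -1.0]]
force: [2.6, -0.9, 3.0]
gripper_width: 0.149
gripper_force: 30.0
```

```bash
python3 -m handwheel '[[[0,0,0],[0,0,0],0.2],[[0,0,0],[0,0,0],0.2],[[0,0,0],[0,0,0],0.2],[[0,0,0],[0,0,0],0.2],[[0,0,-15],[0,0,0],0.2],[[0,0,-30],[0,0,0],0.2],[[0,0,-40],[0,0,0],0.2],[[0,0,-40],[0,0,-8],0.2],[[0,0,0],[0,0,-8],0.2],[[0,0,0],[0,0,-8],0.2]]'
python3 -m handwheel '[[[0,0,0],[0,0,-8],0.2],[[0,0,0],[0,0,-8],0.2],[[0,0,0],[0,0,-8],0.2],[[0,0,0],[0,0,-8],0.2],[[40,0,0],[0,0,0],0.2],[[40,0,0],[0,0,0],0.2],[[0,0,0],[0,0,0],0.2],[[0,0,0],[0,0,0],0.2]]'
python3 - <<'E'
from h import *
s,a=grab('scene','scene3.png'); im=[cv2.imread('pics/%s.png'%n) for n in('scene','scene2','scene3')]
f=lambda i,s=4: cv2.resize(i[205:275,415:480],None,fx=4,fy=4,interpolation=cv2.INTER_CUBIC)
A=np.hstack([f(i) for i in im]); B=cv2.resize(im[2][190:295,180:375],(780,300))
B=cv2.resize(im[2][100:300,180:480],(780,300)) if 0 else B
print(s['force'],s['ee_pos'])
# best vertical match of the head patch against up / latched pictures
g=[cv2.cvtColor(i,cv2.COLOR_BGR2GRAY)[215:255,435:470].astype(float) for i in im]
print('diff to up',abs(g[2]-g[0]).mean(),'to latched',abs(g[2]-g[1]).mean())
cv2.imwrite('pics/fin.png',cv2.convertScaleAbs(np.vstack([A,B]),alpha=1.4))
E
```

```text
time_s: 19.6
ee_pos: [0.529, 0.3379, 0.3164]
ee_rot: [[-0.822, 0.569, 0.004], [0.569, 0.822, 0.003], [-0.001, 0.004, -1.0]]
force: [-1.4, -0.3, -1.2]
gripper_width: 0.599
gripper_force: 0.0
time_s: 20.4
ee_pos: [0.4485, 0.342, 0.3146]
ee_rot: [[-0.999, 0.051, 0.002], [0.051, 0.999, 0.001], [-0.002, 0.001, -1.0]]
force: [0.1, -0.0, 0.8]
gripper_width: 0.6
gripper_force: 0.0
[ 0.13092025 -0.0210713   0.83836608] [0.44846926 0.34196826 0.31461588]
diff to up 6.2542857142857144 to latched 10.234285714285715
```

View pics/fin.png

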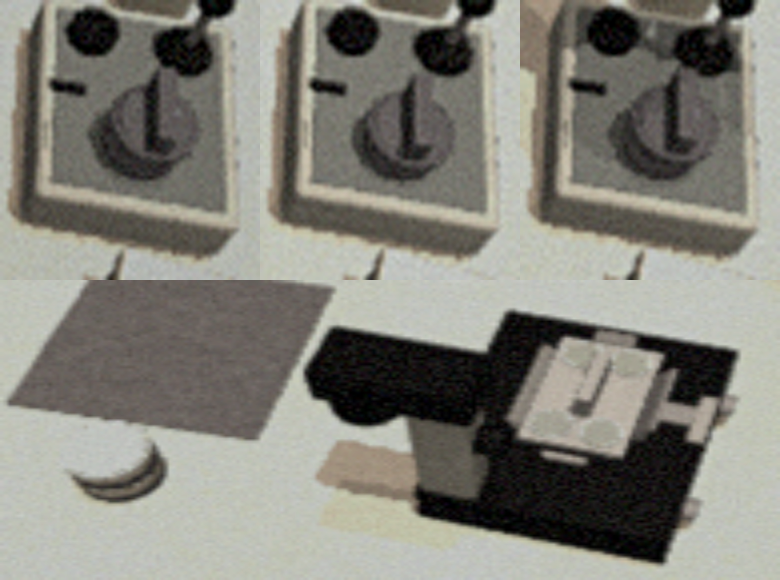

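The stop in the third panel is up again, matching the first panel rather than the latched one. The carrier lies flat at (590,395) between the guide and the jaw, and the arm is clear of everything.

```bash
python3 -c "
from plant import workorder
print(workorder.hand_in())"
```

```text
the job is handed in; nothing more can be done
None
```

I handed the job in at about 20 s of the 72 s allowed: the stop was latched, the carrier clipped into the holder, the stop twisted so it sprang up again, and everything let go; the final picture agrees, but the hand-in returned no verdict.

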